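# Set up the next placement at the assembly station

### The job

The red relay is the next part to be soldered. With a fingertip, push the carousel round until the cup that holds the red relay stands at the white arrow, centred in front of its point, and push the pointer arm on the circuit board round until it points at the middle of the red dot; either may be done first. Only push: do not touch or lift the parts, which stay in their cups, and leave the other things on the bench where they are.

Things in the scene. Friction and masses are not known exactly. Their poses are not given: they have to be found in the camera images.
- carousel: Rotor of the parts carousel; turns either way (12 rad each way) about a fixed upright axis and stays where it is left (drag 0.06 N m). Origin on the axis, 26 mm above the bench, z up. Four aluminium spokes along its own +x, +y, -x, -y: bars 10 mm wide, 26 to 48 mm above the bench, free from the hub (22 mm) out to 96 mm from the axis. Push them sideways there.
- carousel_cup (a point): Centre of the floor of the cup on the rotor's +x spoke, 28 mm above the bench. Each of the four spokes ends in such an open grey square cup: 38 mm outside, 30 mm inside, centred 115 mm from the axis, walls 24 to 46 mm above the bench.
- carousel_base: Fixed round grey foot under the rotor, radius 50 mm, 12 mm high. Origin: on the carousel's axis, at bench level. The black hub above it has radius 22 mm and with its steel cap reaches 62 mm above the bench.
- pick_spot (a point): Where the centre of the wanted cup must stand: a point at bench level, 115 mm from the carousel's axis, in line with the white arrow. The arrow lies flat outside the cups, 150 to 183 mm from the axis, and points at the axis; it is on a black plate 3 mm thick, fixed to the bench, that runs out from under the carousel.
- red_relay: The red part: a red block 24 x 24 x 28 mm with four brass pins on top, standing loose in one of the four cups (which one varies), upright. Origin: centre of its underside, 28 mm above the bench.
- blue_capacitor: Blue upright cylinder, diameter 24, height 26 mm, loose in another cup. Origin: centre of underside, 28 mm above the bench.
- green_terminal: Green stepped terminal block, 24 x 22 x 24 mm, loose in another cup. Origin: centre of underside, 28 mm above the bench.
- black_transformer: Black and copper transformer, 24 x 24 x 24 mm, loose in another cup. Origin: centre of underside, 28 mm above the bench.
- pointer_pivot (a point): On the pivot axis of the pointer arm, 25 mm above the bench; turns with the arm: x runs along the arm to its tip, z is up. The arm is an aluminium bar 10 mm wide from the hub (radius 14 mm, top 49 mm above the bench) to 100 mm from the pivot, then an orange tip 6 mm wide to 115 mm; all of it 25 to 45 mm above the bench.
- fixture: Fixed black plate, 240 (x) by 270 (y) x 12 mm, with a steel post, 18 mm high, in each corner. Origin: centre of its underside. On it the yellow circuit board, top 15 mm above the bench, components up to 19 mm. The pointer's pivot is at x = -75 mm, y = 0 of it.
- pointer (a joint): Angle of the pointer arm (rad): 0 = straight across the fixture, positive = counter-clockwise from above; stops at -1.4 and 1.4. A steady drag (0.05 N m) keeps it where it is left.
- red_dot: Red dot, diameter 20 mm, with a white rim (26 mm), stuck flat on the circuit board 15 mm above the bench, 120 to 170 mm from the pointer's pivot, beyond the arm's tip. Origin: its centre. The arm must point at this one.
- blue_dot: Blue dot of the same size on the other side of the board; not wanted.
- solder_pump: Blue desoldering pump lying on the bench, 210 mm long, diameter 20 mm. Origin below its middle; its x axis runs along it; a bystander, to be left alone
- solder_reel: Grey metal reel standing on end, diameter 50, height 40 mm. Origin: centre of underside; a bystander, to be left alone
- flux_bottle: Amber bottle with a black cap, diameter 44, height 100 mm. Origin: centre of underside; a bystander, to be left alone
- screwdriver: Screwdriver with an orange handle lying on the bench, 170 mm long. Its x axis runs along it, towards the tip; a bystander, to be left alone
- screw_cup: White plastic cup, diameter 60, height 45 mm. Origin: centre of underside; a bystander, to be left alone
- loupe: Black eye loupe, diameter 48, height 39 mm, standing up. Origin: centre of underside; a bystander, to be left alone

How it is judged:
By the outcome, as a careful person would: the job done as asked, in the order asked, and still so for the second after the job is handed in, with the robot touching nothing.
It also fails if it takes over 72 s, if anything falls off the work surface, if the arm or the gripper's body presses on something with over 40 N, if the wrist force passes 120 N, or if a joint passes its speed limit or range.

### The arm

A 6-joint arm with a two-finger parallel gripper is mounted at the origin on the work surface. World frame = base frame: x ahead of the robot, y to its left, z up, the work surface at z = 0. Lengths are in m, angles in degrees, forces in N, time in s.
With the tool pointing down it reaches from about 0.275 to 0.825 m from the base axis. Payload 5.2 kg.
Tool frame: the origin (TCP) lies midway between the tips of the shut fingers; the grasp point (between the pads) lies arm.grip_point_offset behind it (arm.grip_point_offset is the distance from the TCP to the grasp point, in m); z points along the fingers, y is the line along which they close (so a half turn about z gives the same grasp; the last joint's range is limited). The gripper opens to 93 mm and grips with 3 to 60 N. Pads are 15 mm wide; open, the fingers measure 128 mm over their backs; the gripper's body (75 mm by 188 mm) begins 65 mm behind the grasp point.
Start: joints at [60.573, 14.817, 87.949, -0, 77.235, -11.62], TCP at [0.168, 0.524, 0.219] pointing down, gripper open.
Joint ranges: [-179.93, 179.93], [-52.35, 119.4], [10.71, 147.94], [-69.91, 249.91], [12.55, 155.21], [-178.61, 178.61]. Speed limits (degrees/s): [147.25, 147.25, 180, 180, 180, 180].

### API

Orientations are given as [roll, pitch, yaw] about the fixed x, y, z axes, in that order (R = Rz(yaw) Ry(pitch) Rx(roll)).
In Python, from rig import arm gives the robot as it stands.
- The arm moves only by the shell command python3 -m inch 'ROWS' [OPENING] [FORCE]. ROWS is JSON, a list that holds one entry, the list of rows, each a list of 4 numbers: the shift along the tool's x, y, z in m, then the turn about the tool's z in degrees. In form: [[[dx, dy, dz, twist], ...]]. A call has 1 to 12 rows; each row is the pose to reach, as a shift and turn from the pose commanded when the call began, along the tool's axes at that moment; what a row does not reach only later rows make up. A row lasts 1/10 s, in which the tool goes at most 50 mm and 8.59 degrees, less where a joint would pass 70% of its speed; a pose out of reach is approached as far as the arm can. A call with a gripper value outside its range is refused whole. OPENING is the opening, from -1 (shut) to 1 (fully open), set as the call begins (- or left out, the last holds). The fingers move at their own pace and stop on an object; FORCE is the grip in N (left out, the last holds). Time passes only in rows, so rows that repeat a pose let the fingers close. It gives the time, the measured TCP pose, the force, the opening and the grip force at its end, in the units of the state.
- arm.observe(): the state, without advancing time (a new reading comes with each control period).
- arm.grab_frame(name): name is "scene" or "side" or "wrist"; returns a dict with "pixels" (480x640x3 uint8, red, green, blue), "depth" (480x640 float32, m along the optical axis (not along the pixel's ray), 0 where there is no reading), "camera_matrix" (3x3 intrinsics, pixels), "k1" (the pictures are not rectified: a ray, as slopes to the right and down, at radius r is drawn at 1 + k1 r^2 times it, then the intrinsics apply), "extrinsics" (4x4, takes a point from camera to world coordinates). Camera axes: x right, y down, z forward; pixel columns grow to the right and rows downward; lengths in m; the calibration is good to about 2 mm. A picture is of the moment at which its call begins.
- arm.close_job(): hands the job in; it is judged then, once.
The state is a dict: "t": time; "q": joint angles; "dq": joint speeds; "effort": joint torques, N m; "tool_pos": TCP position; "tcp_rot": TCP orientation; "wrist_force": force on the tool from outside, world axes, zero at the start; "moment": the same for the moment, N m; "finger_gap": opening from 0.0 (shut) to 1.0 (fully open); "grip_force": force on a finger pad.
Only numpy, scipy, OpenCV 4.12 (cv2) and the standard library are available. Lean on these libraries where they do the work, as an engineer would, in place of code of your own. Each camera call takes 0.05 s, during which the arm holds its last target. There are 200 camera calls.

## Working session

There is one attempt and no reset: what is moved stays moved. The work goes in short steps, Python scripts to look and compute and a shell command to move; the robot and the scene stay as the last step left them, time stands still between calls to the robot, and variables do not carry over. Pictures are saved under pics/ and viewed, at most 10 in all, crops included, and the job is handed in when it is done.

```bash
mkdir -p pics; ls; cat > h.py <<'E'
import numpy as np, cv2
from rig import arm
def ray(f,uv):
    K=np.array(f["camera_matrix"]);d=np.array([f["k1"],0,0,0,0],float)
    # r drawn = r(1+k1 r^2)
    p=cv2.undistortPoints(np.array(uv,float).reshape(-1,1,2),K,d).reshape(-1,2)
    return np.c_[p,np.ones(len(p))]
def plane(f,uv,z):
    E=np.array(f["extrinsics"]);r=ray(f,uv)@E[:3,:3].T;o=E[:3,3]
    return o+r*((z-o[2])/r[:,2])[:,None]
def cloud(f):
    v,u=np.mgrid[:480,:640];E=np.array(f["extrinsics"])
    P=ray(f,np.c_[u.ravel(),v.ravel()])*f["depth"].reshape(-1,1)
    return (P@E[:3,:3].T+E[:3,3]).reshape(480,640,3)
def snap(n,out):
    f=arm.grab_frame(n);cv2.imwrite("pics/"+out+".png",f["pixels"][:,:,::-1]);np.save("pics/"+out+".npy",f,allow_pickle=True);return f
def load(out): return np.load("pics/"+out+".npy",allow_pickle=True).item()
E
python3 - <<'E'
from h import *
for n in ("scene","side"):
    f=snap(n,n+"0");print(n,np.round(f["extrinsics"],3).tolist(),f["k1"])
print(arm.observe(),arm.grip_point_offset)
E
```

```text
pics
scene [[0.671, 0.622, -0.403, 0.99], [0.741, -0.561, 0.369, -0.388], [0.003, -0.547, -0.837, 0.901], [0.0, 0.0, 0.0, 1.0]] 0.0015295427000157483
side [[-0.957, -0.172, 0.232, 0.315], [-0.289, 0.604, -0.743, 0.909], [-0.013, -0.778, -0.628, 0.823], [0.0, 0.0, 0.0, 1.0]] 0.03616802084858437
{'t': 0.1, 'q': array([ 6.05731757e+01,  1.48547770e+01,  8.80018285e+01, -2.77850531e-04,
        7.72343290e+01, -1.16208709e+01]), 'dq': array([ 0.03575595, -0.08130448, -0.185464  ,  0.04349025, -0.03472483,
       -0.00396505]), 'effort': array([ 5.59218261e-04, -4.38213015e+01, -2.84640652e+01,  7.18742609e-02,
        3.63089447e-02, -7.17526314e-05]), 'tool_pos': array([0.16794463, 0.52324298, 0.21792458]), 'tcp_rot': array([-1.79910875e+02, -1.80520236e-02,  1.62194094e+02]), 'wrist_force': array([ 0.01959073, -0.23952099, -0.0016797 ]), 'moment': array([ 0.02634502, -0.05145059, -0.01360306]), 'grip_force': 0.0, 'finger_gap': 0.9983109127896687} 0.0188
```

View pics/scene0.png

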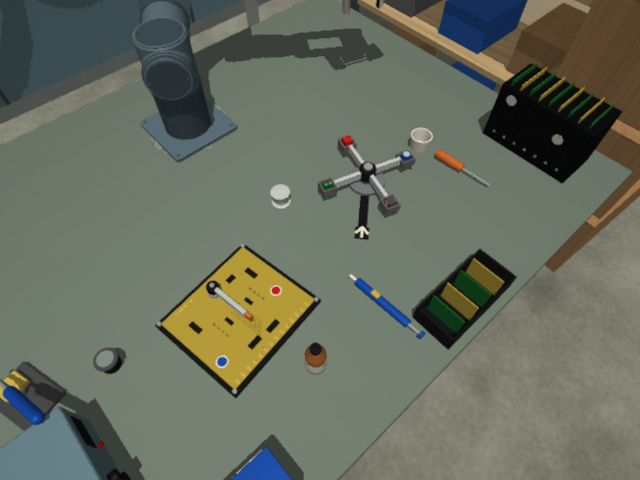

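View pics/side0.png

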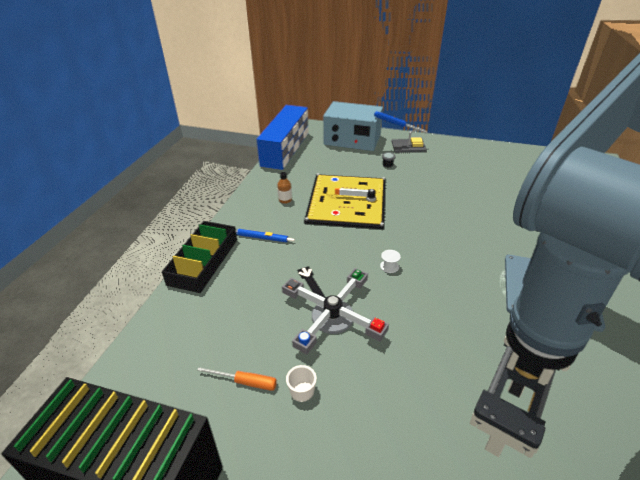

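The scene view shows the carousel hub at (368,172), red cup (347,142), arrow (362,232), pointer pivot (213,287), tip (252,316), and red dot (276,291). The side view shows the hub at (333,305), red relay (377,326), arrow (306,272), red dot (336,212) and pointer hub (371,194).

```bash
cat > meas.py <<'E'
from h import *
import sys
def blob(f,lo,hi,near=None,R=40,minA=8):
    hsv=cv2.cvtColor(f["pixels"],cv2.COLOR_RGB2HSV);m=cv2.inRange(hsv,lo,hi)
    if near is not None:
        k=np.zeros_like(m);cv2.circle(k,near,R,255,-1);m&=k
    n,l,s,c=cv2.connectedComponentsWithStats(m)
    o=[(s[i,4],c[i]) for i in range(1,n) if s[i,4]>=minA]
    return sorted(o,key=lambda t:-t[0])[:3]
def report(sc,sd):
  for nm,f,pts in (("scene",sc,dict(relay=(347,142),dot=(276,291),tip=(250,316),arrow=(362,232))),("side",sd,dict(relay=(377,326),dot=(336,212),tip=(337,192),arrow=(306,272)))):
    for k,lo,hi,z in (("relay",(0,150,90),(5,255,255),.05),("dot",(0,150,90),(5,255,255),.015),("tip",(8,160,150),(18,255,255),.04),("arrow",(0,0,170),(180,60,255),.003)):
        for a,c in blob(f,lo,hi,pts[k],18 if k!="tip" else 14): print(nm,k,a,c.round(1),plane(f,c,z)[0].round(4))
if __name__=="__main__":
  sc,sd=load("scene0"),load("side0");report(sc,sd)
  for f,hub,piv in ((sc,(368,168),(213,287)),(sd,(333,301),(371,194))):
    print("hub",plane(f,hub,.062).round(3),"piv",plane(f,piv,.049).round(3))
  for nm,f in (("sc",sc),("sd",sd)):
    C=cloud(f)
    # carousel: points within 0.14 of hub, spokes height
    h=plane(f,(368,168) if nm=="sc" else (333,301),.062)[0]
    d=np.hypot(C[...,0]-h[0],C[...,1]-h[1]); cap=(d<.04)&(C[...,2]>.055)&(C[...,2]<.07)
    print(nm,"cap",cap.sum(),C[cap].mean(0).round(4))
    hh=C[cap].mean(0) if cap.sum() else h
    d=np.hypot(C[...,0]-hh[0],C[...,1]-hh[1]);sp=(d>.03)&(d<.095)&(C[...,2]>.043)&(C[...,2]<.053)
    a=np.arctan2(C[...,1]-hh[1],C[...,0]-hh[0])[sp]; print("spoke mod90",np.degrees(np.angle(np.exp(4j*a).mean())/4),abs(np.exp(4j*a).mean()),sp.sum())
    p=plane(f,(213,287) if nm=="sc" else (371,194),.049)[0]
    d=np.hypot(C[...,0]-p[0],C[...,1]-p[1]);hb=(d<.03)&(C[...,2]>.046)&(C[...,2]<.054);hp=C[hb].mean(0);print("pivot",hb.sum(),hp.round(4))
    bar=(d>.025)&(d<.13)&(C[...,2]>.036)&(C[...,2]<.052);P=C[bar][:,:2];v=cv2.fitLine(P.astype(np.float32),cv2.DIST_HUBER,0,.01,.01).ravel();print("bar",bar.sum(),v.round(4),np.degrees(np.arctan2(v[1],v[0])))
    hsv=cv2.cvtColor(f["pixels"],cv2.COLOR_RGB2HSV);m=cv2.inRange(hsv,(20,100,60),(32,255,255))
    n,l,s,c=cv2.connectedComponentsWithStats(cv2.morphologyEx(m,cv2.MORPH_CLOSE,np.ones((15,15))))
    cx=(240,320) if nm=="sc" else (350,200)
    i=l[cx[1],cx[0]];q=cv2.approxPolyDP(max(cv2.findContours((l==i).astype(np.uint8),0,2)[0],key=cv2.contourArea),12,True)[:,0];print("board",plane(f,q,.015).round(3).tolist())
E
python3 meas.py
```

```text
scene relay 85 [346.9 140.2] [0.3845 0.2647 0.05  ]
scene dot 45 [275.4 290. ] [ 0.5907 -0.1546  0.015 ]
scene tip 25 [247.6 314.5] [ 0.6074 -0.2406  0.04  ]
scene arrow 62 [361.6 230.7] [0.6007 0.1092 0.003 ]
side relay 115 [377.1 324.7] [0.3858 0.2671 0.05  ]
side dot 10 [335.2 212.1] [ 0.595  -0.1558  0.015 ]
side tip 26 [336.6 190.8] [ 0.612  -0.2338  0.04  ]
side arrow 71 [305.5 271.7] [0.605  0.1062 0.003 ]
side arrow 28 [302.9 287.9] [0.5931 0.1643 0.003 ]
side arrow 13 [293.7 269.2] [0.6383 0.1057 0.003 ]
hub [[0.5   0.226 0.062]] piv [[ 0.51  -0.259  0.049]]
hub [[0.494 0.238 0.062]] piv [[ 0.502 -0.232  0.049]]
sc cap 132 [0.496  0.2296 0.0596]
spoke mod90 -16.599840557140386 0.9632866762349418 415
pivot 66 [ 0.5109 -0.2565  0.0475]
bar 200 [ 0.9864  0.1645  0.5738 -0.2488] 9.468805
board [[0.452, -0.138, 0.015], [0.486, -0.381, 0.015], [0.701, -0.354, 0.015], [0.667, -0.11, 0.015]]
sd cap 119 [0.495  0.2353 0.0597]
spoke mod90 -16.75592210076361 0.9682015559077106 479
pivot 15 [ 0.506  -0.2501  0.0477]
bar 137 [ 0.9864  0.1645  0.5743 -0.2429] 9.466381
board [[0.709, -0.34, 0.015], [0.661, -0.101, 0.015], [0.456, -0.134, 0.015], [0.497, -0.386, 0.015]]
```

```bash
python3 -m inch '[[[-0.40,-0.17,-0.12,0],[-0.40,-0.17,-0.12,0],[-0.40,-0.17,-0.12,0],[-0.40,-0.17,-0.12,0],[-0.40,-0.17,-0.12,0],[-0.40,-0.17,-0.12,0],[-0.40,-0.17,-0.12,0],[-0.40,-0.17,-0.12,0],[-0.40,-0.17,-0.12,0],[-0.40,-0.17,-0.12,0],[-0.40,-0.17,-0.12,0],[-0.40,-0.17,-0.12,0]]]' -1 10
python3 - <<'E'
from h import *
f=snap("wrist","w1");E=np.array(f["extrinsics"]);print(E.round(3).tolist());print(arm.observe()["tool_pos"],arm.observe()["tcp_rot"],arm.observe()["q"].round(1),plane(f,(320,240),.04))
E
```

```text
t: 1.3
tool_pos: [0.496, 0.2401, 0.3379]
tcp_rot: [-180.0, -0.1, 162.2]
wrist_force: [-0.5, 0.8, -0.2]
finger_gap: 0.029
grip_force: 0.0
[[0.306, 0.92, 0.246, 0.427], [0.952, -0.295, -0.079, 0.262], [-0.0, 0.258, -0.966, 0.503], [0.0, 0.0, 0.0, 1.0]]
[0.49573618 0.24039146 0.33810533] [-1.79978898e+02 -8.16581319e-02  1.62276690e+02] [ 14.3  12.1  75.1   0.   92.9 -58. ] [[0.54139255 0.22255828 0.04      ]]
```

View pics/w1.png

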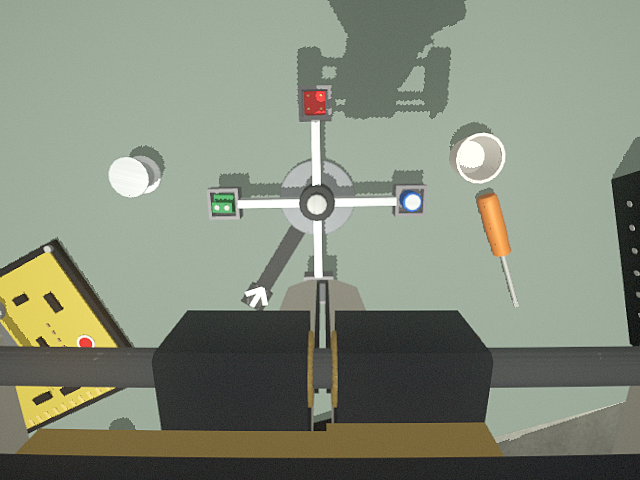

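The wrist view shows the hub at (317,203), relay (315,101), green (223,203), blue (411,201) and arrow (257,296); the red dot is at (86,343).

```bash
cat > car.py <<'E'
from h import *
from meas import blob
def axis_cap(f):
    C=cloud(f);d=np.hypot(C[...,0]-.4955,C[...,1]-.2325);m=(d<.04)&(C[...,2]>.056)&(C[...,2]<.068)
    v,u=np.nonzero(m);c,r=cv2.minEnclosingCircle(np.c_[u,v].astype(np.float32));return plane(f,c,.062)[0],c,r,m.sum()
def spoke(f,h):
    C=cloud(f);d=np.hypot(C[...,0]-h[0],C[...,1]-h[1]);m=(d>.03)&(d<.094)&(C[...,2]>.04)&(C[...,2]<.055)
    m&=f["pixels"].min(2)>150
    v,u=np.nonzero(m);P=plane(f,np.c_[u,v],.048);a=np.arctan2(P[:,1]-h[1],P[:,0]-h[0]);return np.degrees(np.angle(np.exp(4j*a).mean())/4),m.sum()
def arrow(f,near):
    b=blob(f,(0,0,200),(180,40,255),near,20)[0];return plane(f,b[1],.003)[0],b
E
python3 - <<'E'
from car import *
f=load("w1");h,*r=axis_cap(f);print("cap",h,r);print(spoke(f,h))
A,b=arrow(f,(257,296));print(A,b);d=A-h;print(np.hypot(*d[:2]),np.degrees(np.arctan2(d[1],d[0])))
R=plane(f,(315,101),.056)[0]-h;print(np.hypot(*R[:2]),np.degrees(np.arctan2(R[1],R[0])))
hsv=cv2.cvtColor(f["pixels"],cv2.COLOR_RGB2HSV)
# plate centerline direction: white arrow rim / base circle
for t in (150,):
  print(blob(f,(0,150,90),(5,255,255),(86,343),20), [plane(f,x[1],.015) for x in blob(f,(0,150,90),(5,255,255),(86,343),20)[:1]])
E
```

```text
cap [0.4925559  0.23456704 0.062     ] [(316.8688659667969, 203.45901489257812), 9.963882446289062, np.int64(313)]
(np.float64(-16.805154605918332), np.int64(1718))
[0.60130538 0.10903627 0.003     ] (np.int32(259), array([257.23166023, 295.71042471]))
0.16608559689873797 -49.09704850510935
0.11446750250049825 163.0911630535663
[(np.int32(95), array([ 85.09473684, 342.44210526]))] [array([[ 0.58976728, -0.15300058,  0.015     ]])]
```

```bash
python3 -m inch '[[[-0.019,0.062,0,0],[-0.019,0.062,0,0],[-0.019,0.062,0.05,-1],[-0.019,0.062,0.10,-1],[-0.019,0.062,0.15,-1],[-0.019,0.062,0.20,-1],[-0.019,0.062,0.24,-1],[-0.019,0.062,0.27,-1],[-0.019,0.062,0.29,-1],[-0.019,0.062,0.302,-1],[-0.019,0.062,0.302,-1]]]'
python3 - <<'E'
from h import *
# rows for arc: angle sweep in tool axes at start; tool pose assumed: y radial, x = tangential CCW
r=.068;o=.0125
def rows(start_gap,total,step):
    for a in np.arange(step,total+.1,step):
        t=np.radians(a)
        # frame at start: ex=tangential CCW(tool x), ey=radial(tool y); pos=r*er - o*et
        p0=np.array([-start_gap-o,r]); er=np.array([-0,1.]);
        c,s=np.cos(t),np.sin(t)   # CCW: er->cos er + sin et ; et-> cos et - sin er
        p=r*np.array([s,c])-o*np.array([c,-s]); print(a,(p-p0).round(4),-a)
rows(.0075,75,5)
E
```

```text
t: 2.45
tool_pos: [0.5319, 0.2933, 0.0351]
tcp_rot: [-179.9, -0.2, 163.3]
wrist_force: [0.1, -0.6, -0.2]
finger_gap: 0.01
grip_force: 0.0
5.0 [0.0135 0.0008] -5.0
10.0 [0.0195 0.0011] -10.0
15.0 [0.0255 0.0009] -15.0
20.0 [0.0315 0.0002] -20.0
25.0 [ 0.0374 -0.0011] -25.0
30.0 [ 0.0432 -0.0029] -30.0
35.0 [ 0.0488 -0.0051] -35.0
40.0 [ 0.0541 -0.0079] -40.0
45.0 [ 0.0592 -0.0111] -45.0
50.0 [ 0.0641 -0.0147] -50.0
55.0 [ 0.0685 -0.0188] -55.0
60.0 [ 0.0726 -0.0232] -60.0
65.0 [ 0.0763 -0.0279] -65.0
70.0 [ 0.0796 -0.033 ] -70.0
75.0 [ 0.0824 -0.0383] -75.0
```

```bash
python3 -m inch '[[[0.007,0,0,0],[0.0135,0.001,0,-5],[0.0195,0.001,0,-10],[0.0255,0.001,0,-15],[0.0315,0,0,-20],[0.0374,-0.001,0,-25],[0.0432,-0.003,0,-30],[0.0488,-0.005,0,-35],[0.0541,-0.008,0,-40],[0.0592,-0.011,0,-45],[0.0641,-0.0147,0,-50],[0.0641,-0.0147,0,-50]]]'
python3 - <<'E'
from car import *
f=snap("scene","s2");o=arm.observe();print(o["q"].round(1),o["wrist_force"])
h=np.array([.4945,.2335,.062])
for p in [(390,180)]:
  for c in blob(f,(0,150,90),(5,255,255),(368,172),60):
    R=plane(f,c[1],.056)[0]-h;print(c,np.hypot(*R[:2]),np.degrees(np.arctan2(R[1],R[0])))
E
```

```text
t: 3.65
tool_pos: [0.4683, 0.2978, 0.0384]
tcp_rot: [-180.0, 0.1, -146.7]
wrist_force: [0.1, 0.1, 0.5]
finger_gap: 0.001
grip_force: 0.0
[  20.9   25.8   99.9    0.    54.1 -102.2] [ 0.5608364   1.06396641 -0.2491254 ]
(np.int32(85), array([323.61176471, 161.51764706])) 0.11553398881396489 -141.43510398140458
```

```bash
python3 -m inch '[[[-0.003,0,-0.045,0],[-0.003,0,-0.09,0],[-0.02,-0.03,-0.09,8.5],[-0.035,-0.05,-0.09,17],[-0.045,-0.07,-0.09,25.5],[-0.056,-0.084,-0.09,34],[-0.056,-0.084,-0.09,42.4],[-0.056,-0.084,-0.09,51],[-0.056,-0.084,-0.09,59.4],[-0.056,-0.084,-0.09,68],[-0.056,-0.084,-0.09,76.4],[-0.056,-0.084,-0.09,84.7]]]'
python3 -m inch '[[[0,0,0,0],[0,0,0.03,0],[0,0,0.06,0],[0,0,0.08,0],[0,0,0.09,0],[0,0,0.09,0]]]'
python3 - <<'E'
from h import *
o=arm.observe();p=o["tool_pos"][:2]-np.array([.4945,.2335]);a=np.radians(38.6);print(o["q"].round(1),"radial",p@[np.cos(a),np.sin(a)],"tang",p@[-np.sin(a),np.cos(a)])
r=.068;off=.0125
p0=np.array([p@[-np.sin(a),np.cos(a)],p@[np.cos(a),np.sin(a)]])
for b in range(4,93,4):
    t=np.radians(b);c,s=np.cos(t),np.sin(t);q=r*np.array([s,c])-off*np.array([c,-s])-p0;print(b,q.round(4))
E
```

```text
t: 4.9
tool_pos: [0.5617, 0.2577, 0.1275]
tcp_rot: [179.9, 0.0, 128.0]
wrist_force: [0.8, -0.0, 0.3]
finger_gap: 0.005
grip_force: 0.0
t: 5.5
tool_pos: [0.5606, 0.2574, 0.0355]
tcp_rot: [-179.9, -0.1, 128.6]
wrist_force: [-0.8, 0.1, 0.1]
finger_gap: 0.002
grip_force: 0.0
[ 14.3  31.3  90.6  -0.   58.3 -24.3] radial 0.06650492574003145 tang -0.022572241386458945
4 [0.0148 0.0022]
8 [0.0197 0.0026]
12 [0.0245 0.0026]
16 [0.0293 0.0023]
20 [0.0341 0.0017]
24 [0.0388 0.0007]
28 [ 0.0435 -0.0006]
32 [ 0.048  -0.0022]
36 [ 0.0524 -0.0041]
40 [ 0.0567 -0.0064]
44 [ 0.0608 -0.0089]
48 [ 0.0647 -0.0117]
52 [ 0.0685 -0.0148]
56 [ 0.072  -0.0181]
60 [ 0.0752 -0.0217]
64 [ 0.0782 -0.0255]
68 [ 0.0809 -0.0294]
72 [ 0.0834 -0.0336]
76 [ 0.0855 -0.0379]
80 [ 0.0874 -0.0424]
84 [ 0.0889 -0.047 ]
88 [ 0.0901 -0.0516]
92 [ 0.091  -0.0564]
```

```bash
python3 -m inch '[[[0.008,0.002,0,0],[0.0148,0.002,0,-4],[0.0197,0.0025,0,-8],[0.0245,0.0025,0,-12],[0.0293,0.002,0,-16],[0.0341,0.002,0,-20],[0.0388,0.001,0,-24],[0.0435,-0.0005,0,-28],[0.048,-0.002,0,-32],[0.0524,-0.004,0,-36],[0.0567,-0.0065,0,-40],[0.0608,-0.009,0,-44]]]'
python3 -m inch '[[[0.0048,0.0007,0,-4],[0.0096,0.001,0,-8],[0.0144,0.001,0,-12],[0.0192,0.001,0,-16],[0.024,0,0,-20],[0.0287,-0.001,0,-24],[0.0334,-0.002,0,-28],[0.0365,-0.003,0,-31],[0.039,-0.004,0,-33],[0.0413,-0.005,0,-35],[0.0424,-0.0056,0,-36],[0.0424,-0.0056,0,-36]]]'
cat > where.py <<'E'
from car import *
import sys
h=np.array([.4945,.2335,.062])
for n in ("scene","side"):
  f=snap(n,sys.argv[1]+n)
  for c in blob(f,(0,150,90),(5,255,255),(368,172) if n=="scene" else (333,303),75):
    R=plane(f,c[1],.056)[0]-h;print(n,c,np.hypot(*R[:2]).round(4),np.degrees(np.arctan2(R[1],R[0])))
o=arm.observe();p=o["tool_pos"][:2]-h[:2];print(o["q"].round(1),o["tool_pos"],o["tcp_rot"],"r",np.hypot(*p),"ang",np.degrees(np.arctan2(p[1],p[0])))
E
python3 where.py a
```

```text
t: 6.7
tool_pos: [0.5177, 0.3008, 0.0388]
tcp_rot: [179.9, 0.2, 172.7]
wrist_force: [1.0, 0.4, 0.2]
finger_gap: 0.005
grip_force: 0.4
t: 7.9
tool_pos: [0.4744, 0.3002, 0.038]
tcp_rot: [-180.0, 0.2, -151.5]
wrist_force: [0.4, -0.1, 0.3]
finger_gap: 0.007
grip_force: 0.4
scene (np.int32(99), array([353.50505051, 201.82828283])) 0.1214 -62.573342097890105
[ 20.9  26.4  99.1   0.   54.4 -97.6] [0.47439727 0.30001247 0.03751965] [-1.79986876e+02  1.17284233e-01 -1.51525461e+02] r 0.06948401436376017 ang 106.81691555731904
```

```bash
python3 -m inch '[[[0.0024,0.0004,0,-2],[0.0048,0.0007,0,-4],[0.0072,0.001,0,-6],[0.0096,0.001,0,-8],[0.0115,0.001,0,-9.6],[0.0128,0.001,0,-10.6],[0.0138,0.001,0,-11.5],[0.0144,0.001,0,-12],[0.0144,0.001,0,-12]]]'
python3 -m inch '[[[-0.003,0,-0.02,0],[-0.003,0,-0.06,0],[-0.003,0,-0.11,0],[-0.003,0,-0.16,0],[-0.003,0,-0.21,0],[-0.003,0,-0.26,0],[-0.003,0,-0.30,0],[-0.003,0,-0.30,0]]]'
python3 - <<'E'
from car import *
f=snap("wrist","w2");print(arm.observe()["q"].round(1))
h,*r=axis_cap(f);print("cap",h,r,"spoke",spoke(f,h))
E
```

```text
t: 8.9
tool_pos: [0.4605, 0.2934, 0.0367]
tcp_rot: [-180.0, -0.0, -139.5]
wrist_force: [1.2, 1.4, 0.6]
finger_gap: 0.004
grip_force: 0.4
t: 9.7
tool_pos: [0.4648, 0.2961, 0.3432]
tcp_rot: [-179.8, 0.6, -139.5]
wrist_force: [-0.4, 0.1, -0.2]
finger_gap: 0.006
grip_force: 0.0
[  20.9   11.7   75.4   -0.    92.6 -109.6]
cap [0.49292076 0.23423268 0.062     ] [(266.7346496582031, 185.07542419433594), 10.102253913879395, np.int64(314)] spoke (np.float64(43.73375881127166), np.int64(1760))
```

View pics/w2.png

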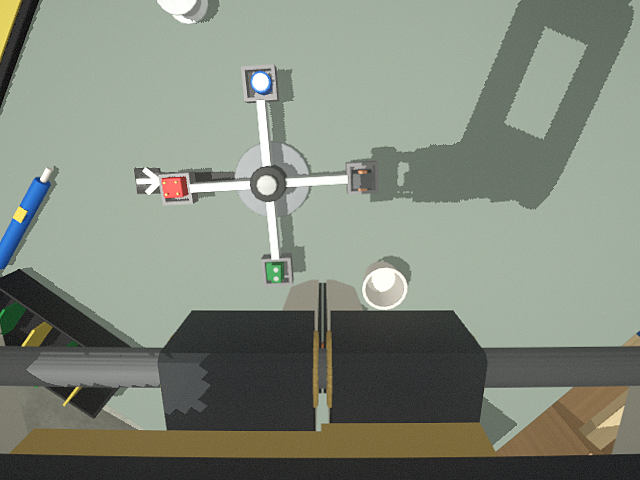

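The view shows red cup at (176,187), arrow (148,180), hub (267,185): slightly past the arrow.

```bash
cat > chk.py <<'E'
from car import *
import sys
def chk(f,near):
    h=axis_cap(f)[0];A,b=arrow(f,near);s=spoke(f,h)[0]
    d=A-h;t=np.degrees(np.arctan2(d[1],d[0]));print("axis",h.round(4),"arrow",A.round(4),b[0],"dist",np.hypot(*d[:2]).round(4),"ang",t.round(2),"spoke err",((s-t+45)%90-45).round(2))
    for n,m in (("scene",None),):pass
if __name__=="__main__":
    chk(load("w1"),(257,296));chk(load("w2"),(148,180))
E
python3 chk.py; python3 where.py b
```

```text
axis [0.4926 0.2346 0.062 ] arrow [0.6013 0.109  0.003 ] 259 dist 0.1661 ang -49.1 spoke err 32.29
axis [0.4929 0.2342 0.062 ] arrow [0.6014 0.1093 0.003 ] 297 dist 0.1655 ang -49.04 spoke err 2.77
scene (np.int32(100), array([365.37, 203.75])) 0.1204 -48.792132841549645
side (np.int32(91), array([311.23076923, 271.83516484])) 0.1109 -45.26205170601909
[  20.9   11.9   75.7   -0.    92.5 -109.6] [0.46225613 0.29514901 0.33550766] [ 1.79970905e+02 -1.07783263e-01 -1.39521826e+02] r 0.06957203132056232 ang 117.61061659419448
```

```bash
python3 -m inch '[[[0.046,0.002,0,-0.5],[0.046,0.002,0,-0.5],[0.046,0.002,0.05,-0.5],[0.046,0.002,0.10,-0.5],[0.046,0.002,0.15,-0.5],[0.046,0.002,0.20,-0.5],[0.046,0.002,0.24,-0.5],[0.046,0.002,0.27,-0.5],[0.046,0.002,0.29,-0.5],[0.046,0.002,0.30,-0.5],[0.046,0.002,0.30,-0.5],[0.046,0.002,0.30,-0.5]]]'
python3 -m inch '[[[-0.002,0,0,0],[-0.004,0,0,0],[-0.006,0,0,0],[-0.0075,0,0,0],[-0.0085,0,0,0],[-0.0095,0,0,0],[-0.0105,0,0,0],[-0.011,0,0,0],[-0.0115,0,0,0],[-0.012,0,0,0],[-0.012,0,0,0]]]'
python3 -m inch '[[[0.002,0,0,0],[0.004,0,-0.02,0],[0.004,0,-0.06,0],[0.004,0,-0.11,0],[0.004,0,-0.16,0],[0.004,0,-0.21,0],[0.004,0,-0.26,0],[0.004,0,-0.30,0],[0.004,0,-0.30,0]]]'
python3 - <<'E'
from chk import *
f=snap("wrist","w3");b=blob(f,(0,0,200),(180,40,255),None,0,100)
h=axis_cap(f);print(h[1],[(x[0],x[1].round(0)) for x in b])
E=np.array(f["extrinsics"]);A=np.array([.6014,.1092,.003]);c=(A-E[:3,3])@E[:3,:3];K=np.array(f["camera_matrix"]);p=K@(c/c[2]);print(p);chk(f,(int(p[0]),int(p[1])));print(arm.observe()["tool_pos"],arm.observe()["q"].round(1))
E
```

```text
t: 11.05
tool_pos: [0.4267, 0.2672, 0.0368]
tcp_rot: [-180.0, -0.0, -139.0]
wrist_force: [1.1, 0.4, 0.3]
finger_gap: 0.005
grip_force: 0.0
t: 12.15
tool_pos: [0.4354, 0.275, 0.0366]
tcp_rot: [180.0, -0.0, -139.0]
wrist_force: [-1.6, -0.6, 0.7]
finger_gap: 0.006
grip_force: 0.3
t: 13.05
tool_pos: [0.4348, 0.2732, 0.3432]
tcp_rot: [-179.7, 0.7, -139.0]
wrist_force: [1.0, 0.5, -0.6]
finger_gap: 0.004
grip_force: 0.0
(266.5, 214.5) [(np.int32(1713), array([179.,  26.])), (np.int32(561), array([216., 214.])), (np.int32(556), array([263., 164.]))]
[150.35047794 206.57657927   1.        ]
axis [0.4916 0.2335 0.062 ] arrow [0.6014 0.1089 0.003 ] 303 dist 0.1661 ang -48.64 spoke err 2.0
[0.43377963 0.27279968 0.33977187] [  19.7    7.5   80.4    0.    91.7 -111.3]
```

```bash
python3 -m inch '[[[0,0,0,0],[0,0,0,0],[0,0,0,0],[0,0,0,0],[0,0,0,0],[0,0,0,0]]]'
python3 - <<'E'
from chk import *
f=snap("wrist","w4");chk(f,(150,210))
h=axis_cap(f)[0]
# cup outline check: grey cup + red relay centroid
b=blob(f,(0,150,90),(5,255,255),(175,215),40)[0];p=plane(f,b[1],.056)[0];d=p-h;print(p,np.hypot(*d[:2]),np.degrees(np.arctan2(d[1],d[0])))
cv2.imwrite("pics/w4c.png",cv2.resize(f["pixels"][150:290,110:310,::-1],None,fx=4,fy=4,interpolation=cv2.INTER_CUBIC))
E
```

```text
t: 13.7
tool_pos: [0.4325, 0.2724, 0.3364]
tcp_rot: [180.0, -0.0, -139.0]
wrist_force: [0.2, 0.3, -0.4]
finger_gap: 0.0
grip_force: 0.0
axis [0.4917 0.2335 0.062 ] arrow [0.6019 0.1087 0.003 ] 304 dist 0.1665 ang -48.57 spoke err 1.92
[0.56678853 0.15097978 0.056     ] 0.11157745973964159 -47.7160678276822
```

View pics/w4c.png

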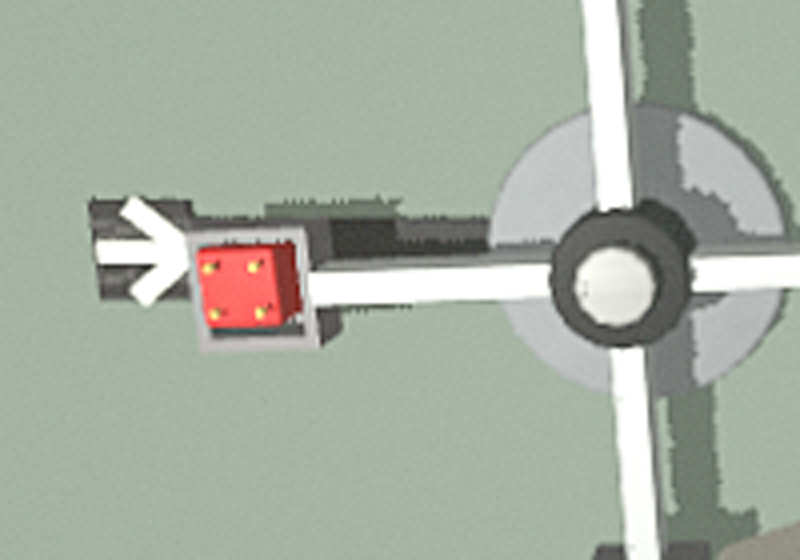

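The crop shows the cup rim centred at crop (254,288), foot circle centred at (637,250), arrow shaft along y≈250; the cup seems slightly below (CCW of) the line, heights considered.

```bash
python3 - <<'E'
from chk import *
f=load("w4");g=lambda x,y,z:plane(f,(110+x/4-.375,150+y/4-.375),z)[0]
base=g(637.5,250,.012);cup=g(254,288,.046);A=arrow(f,(150,210))[0];cap=axis_cap(f)[0]
print(base,cup,A,cap)
an=lambda p,o:(np.degrees(np.arctan2(*(p-o)[1::-1])).round(2),np.hypot(*(p-o)[:2]).round(4))
for o in (base,cap):print(an(cup,o),an(A,o))
# spoke lines individually: fit line on red spoke & opposite
C=cloud(f)
P=plane(f,np.argwhere(np.ones((480,640)))[:,::-1],.048).reshape(480,640,3)
w=f["pixels"].min(2)>150
for k in (-47,43,133,223):
  u=np.array([np.cos(np.radians(k)),np.sin(np.radians(k))]);d=P[...,:2]-cap[:2];a=d@u;b=d@[-u[1],u[0]]
  m=w&(a>.03)&(a<.09)&(abs(b)<.012);l=cv2.fitLine(P[m][:,:2].astype(np.float32),cv2.DIST_HUBER,0,.01,.01).ravel();off=(l[2]-cap[0])*-l[1]+(l[3]-cap[1])*l[0];print(k,m.sum(),np.degrees(np.arctan2(l[1],l[0])),"offset of axis",off)
E
```

```text
[0.4916555  0.23252993 0.012     ] [0.57058572 0.14989864 0.046     ] [0.60187272 0.1087001  0.003     ] [0.49171865 0.23352699 0.062     ]
(np.float64(-46.31), np.float64(0.1143)) (np.float64(-48.33), np.float64(0.1658))
(np.float64(-46.68), np.float64(0.115)) (np.float64(-48.57), np.float64(0.1665))
-47 590 -48.58704 offset of axis 0.004598538942708941
43 636 43.588314 offset of axis -0.003019730888345569
133 639 -47.596764 offset of axis 0.002773170203390178
223 770 40.161102 offset of axis -0.0056480764469205545
```

```bash
python3 -m inch '[[[0.002,0,0.05,0],[0.002,0,0.10,0],[0.002,0,0.15,0],[0.002,0,0.20,0],[0.002,0,0.24,0],[0.002,0,0.27,0],[0.002,0,0.29,0],[0.002,0,0.30,0],[0.002,0,0.30,0],[0.002,0,0.30,0]]]'
python3 -m inch '[[[-0.0025,0,0,0],[-0.004,0,0,0],[-0.005,0,0,0],[-0.0055,0,0,0],[-0.006,0,0,0],[-0.0065,0,0,0],[-0.007,0,0,0],[-0.0075,0,0,0],[-0.008,0,0,0],[-0.0083,0,0,0],[-0.0083,0,0,0],[-0.0083,0,0,0]]]'
python3 -m inch '[[[0.002,0,0,0],[0.004,0,-0.02,0],[0.004,0,-0.06,0],[0.004,0,-0.11,0],[0.004,0,-0.16,0],[0.004,0,-0.21,0],[0.004,0,-0.26,0],[0.004,0,-0.30,0],[0.004,0,-0.30,0],[0.004,0,-0.30,0],[0.004,0,-0.30,0],[0.004,0,-0.30,0]]]'
python3 - <<'E'
from chk import *
f=snap("wrist","w5");chk(f,(150,210))
E
```

```text
t: 14.75
tool_pos: [0.4318, 0.2713, 0.0375]
tcp_rot: [-180.0, 0.1, -139.0]
wrist_force: [-0.6, -0.5, -0.1]
finger_gap: 0.005
grip_force: 0.0
t: 15.95
tool_pos: [0.4372, 0.2765, 0.0366]
tcp_rot: [180.0, -0.0, -139.0]
wrist_force: [-0.5, 0.1, -0.0]
finger_gap: 0.005
grip_force: 0.3
t: 17.15
tool_pos: [0.4336, 0.2735, 0.3347]
tcp_rot: [179.9, -0.2, -139.0]
wrist_force: [-0.1, 0.2, -0.4]
finger_gap: 0.006
grip_force: 0.0
axis [0.4915 0.2336 0.062 ] arrow [0.6019 0.1088 0.003 ] 306 dist 0.1666 ang -48.51 spoke err 0.3
```

```bash
python3 -m inch '[[[0.02,-0.04,0,8.5],[0.043,-0.08,0,17],[0.064,-0.122,0,25.5],[0.086,-0.163,0,34],[0.107,-0.204,0,42.5],[0.129,-0.245,0,51],[0.15,-0.286,0,59.5],[0.172,-0.326,0,68],[0.193,-0.367,0,76.5],[0.215,-0.408,0,85],[0.236,-0.449,0,93.5],[0.236,-0.449,0,102]]]'
python3 -m inch '[[[0,0,0,8.5],[0,0,0,17],[0,0,0,19],[0,0,0,19],[0,0,0,19],[0,0,0,19],[0,0,0,19],[0,0,0,19]]]'
python3 - <<'E'
from h import *
f=snap("wrist","p1");o=arm.observe();print(o["tool_pos"],o["tcp_rot"],o["q"].round(1))
E
```

```text
t: 18.4
tool_pos: [0.5507, -0.2255, 0.3335]
tcp_rot: [-179.8, -0.1, 118.3]
wrist_force: [0.5, 0.6, -0.3]
finger_gap: 0.006
grip_force: 0.0
t: 19.2
tool_pos: [0.5507, -0.2198, 0.3367]
tcp_rot: [180.0, 0.0, 100.0]
wrist_force: [-0.8, -0.1, -0.2]
finger_gap: 0.003
grip_force: 0.0
[ 0.55070101 -0.21980276  0.33669303] [1.79998808e+02 5.54446606e-03 1.00010268e+02] [-32.5  16.7  69.3  -0.   94.  -42.5]
```

View pics/p1.png

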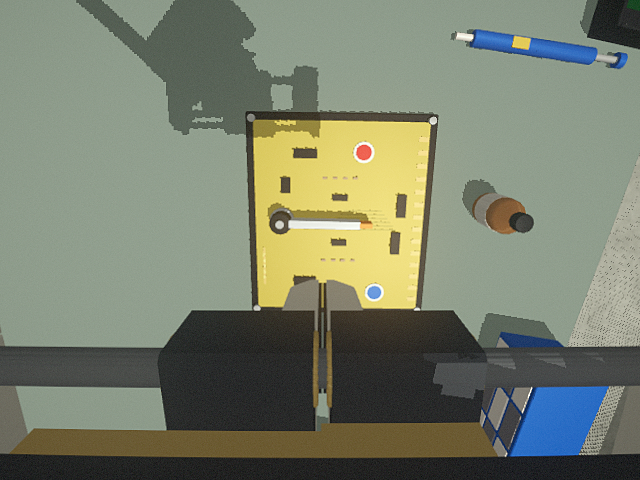

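The view shows the pointer hub at (280,223), tip (368,226), red dot (364,152), blue dot (374,292).

```bash
cat > ptr.py <<'E'
from h import *
from meas import blob
def ptr(f,pv=(.506,-.254),dotnear=None):
    C=cloud(f)
    d=np.hypot(C[...,0]-pv[0],C[...,1]-pv[1]);m=(d<.035)&(C[...,2]>.042)&(C[...,2]<.056)&(f["pixels"].max(2)<120)
    v,u=np.nonzero(m);c,r=cv2.minEnclosingCircle(np.c_[u,v].astype(np.float32));piv=plane(f,c,.049)[0]
    hsv=cv2.cvtColor(f["pixels"],cv2.COLOR_RGB2HSV)
    b=max(blob(f,(0,150,90),(5,255,255),dotnear,30),key=lambda t:t[0]);dot=plane(f,b[1],.015)[0]
    P=plane(f,np.argwhere(np.ones((480,640)))[:,::-1],.045).reshape(480,640,3);d=np.hypot(P[...,0]-piv[0],P[...,1]-piv[1])
    w=(hsv[...,1]<60)&(hsv[...,2]>130)&(d>.022)&(d<.098)&(C[...,2]>.035)
    l=cv2.fitLine(P[w][:,:2].astype(np.float32),cv2.DIST_HUBER,0,.01,.01).ravel()
    if l[:2]@(l[2:]-piv[:2])<0:l[:2]*=-1
    o=hsv[...,0];t=(cv2.inRange(hsv,(8,160,120),(17,255,255))>0)&(d>.09)&(d<.12)
    tip=P[t].mean(0) if t.any() else piv*0
    an=lambda p,o:np.degrees(np.arctan2(*(p-o)[1::-1])).round(2)
    print("piv",c,round(r,1),m.sum(),piv.round(4),"dot",dot.round(4),b[0],"dist",np.hypot(*(dot-piv)[:2]).round(4),"dot ang",an(dot,piv))
    print("bar n",w.sum(),np.degrees(np.arctan2(l[1],l[0])).round(2),"axis offset",((piv[0]-l[2])*-l[1]+(piv[1]-l[3])*l[0]).round(4),"tip",tip.round(4),t.sum(),"tip ang",an(tip,piv),"tip r",np.hypot(*(tip-piv)[:2]).round(4))
    s=dot[:2]-l[2:];print("bar line misses dot by",(s@[-l[1],l[0]]).round(4))
if __name__=="__main__":
    ptr(load("p1"),dotnear=(364,152))
E
python3 ptr.py
```

```text
piv (280.2162170410156, 222.82432556152344) 10.9 259 [ 0.5038 -0.2536  0.049 ] dot [ 0.591  -0.1534  0.015 ] 167 dist 0.1329 dot ang 48.99
bar n 805 -104.04 axis offset -0.0573 tip [ 0.6068 -0.2353  0.045 ] 31 tip ang 10.07 tip r 0.1046
bar line misses dot by 0.003
```

```bash
python3 -m inch '[[[-0.048,0.023,0,0],[-0.048,0.023,0.01,0],[-0.048,0.023,0.05,0],[-0.048,0.023,0.10,0],[-0.048,0.023,0.15,0],[-0.048,0.023,0.20,0],[-0.048,0.023,0.24,0],[-0.048,0.023,0.27,0],[-0.048,0.023,0.29,0],[-0.048,0.023,0.302,0],[-0.048,0.023,0.302,0],[-0.048,0.023,0.302,0]]]'
python3 -m inch '[[[0.0085,0,0,0],[0.0125,0.0005,0,-2],[0.0153,0.001,0,-4],[0.0206,0.001,0,-8],[0.0259,0.001,0,-12],[0.0312,0.0005,0,-16],[0.0364,0,0,-20],[0.0416,-0.0015,0,-24],[0.0455,-0.0025,0,-27],[0.048,-0.0035,0,-29],[0.05,-0.004,0,-30.5],[0.051,-0.0045,0,-31.5]]]'
python3 -m inch '[[[0,0,0,0],[-0.003,0,0,0],[-0.004,0,-0.04,0],[-0.004,0,-0.09,0],[-0.004,0,-0.14,0],[-0.004,0,-0.19,0],[-0.004,0,-0.24,0],[-0.004,0,-0.28,0],[-0.004,0,-0.30,0],[-0.004,0,-0.30,0],[-0.004,0,-0.30,0],[-0.004,0,-0.30,0]]]'
python3 - <<'E'
from ptr import *
f=snap("wrist","p2");o=arm.observe();print(o["tool_pos"],o["tcp_rot"],o["q"].round(1))
E=np.array(f["extrinsics"]);A=np.array([.591,-.1534,.015]);c=(A-E[:3,3])@E[:3,:3];p=np.array(f["camera_matrix"])@(c/c[2]);print(p)
ptr(f,dotnear=(int(p[0]),int(p[1])))
E
```

```text
t: 20.45
tool_pos: [0.5823, -0.2635, 0.0355]
tcp_rot: [179.9, 0.1, 100.0]
wrist_force: [0.1, -0.5, 0.2]
finger_gap: 0.004
grip_force: 0.0
t: 21.65
tool_pos: [0.5688, -0.2135, 0.0355]
tcp_rot: [180.0, 0.1, 131.6]
wrist_force: [1.1, -0.1, 0.4]
finger_gap: 0.002
grip_force: 0.4
t: 22.85
tool_pos: [0.5703, -0.2163, 0.3322]
tcp_rot: [-179.9, -0.2, 131.5]
wrist_force: [-1.2, -0.6, -0.1]
finger_gap: 0.006
grip_force: 0.0
[ 0.57032748 -0.21634603  0.33211266] [-179.92450414   -0.23871516  131.48241615] [-31.2  18.8  67.   -0.   94.5 -72.7]
[368.16848151 173.54826032   1.        ]
piv (259.0, 191.0) 11.2 283 [ 0.5031 -0.2546  0.049 ] dot [ 0.5907 -0.1534  0.015 ] 164 dist 0.1338 dot ang 49.12
bar n 558 44.12 axis offset 0.0002 tip [ 0.5773 -0.1791  0.045 ] 30 tip ang 45.5 tip r 0.1058
bar line misses dot by 0.0119
```

View pics/p2.png

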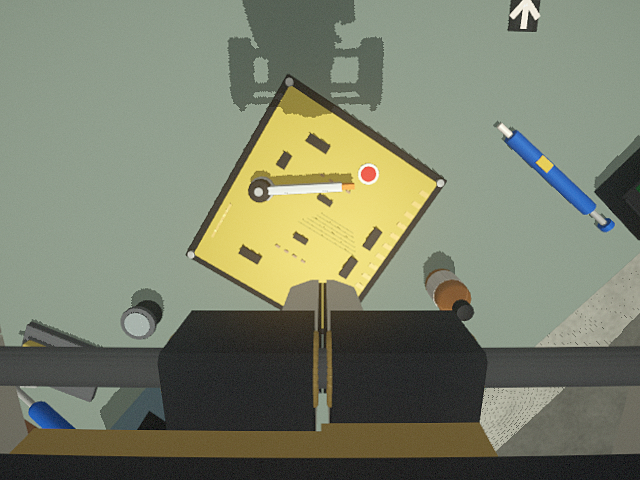

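Pivot (259,191), tip (348,187), dot (368,174): about 4° short. I'll nudge slowly.

```bash
python3 -m inch '[[[0,0,0.05,-4],[0,0,0.10,-7],[0,0,0.15,-7],[0,0,0.20,-7],[0,0,0.24,-7],[0,0,0.27,-7],[0,0,0.29,-7],[0,0,0.297,-7],[0,0,0.297,-7],[0,0,0.297,-7]]]'
python3 -m inch '[[[0.004,0,0,0],[0.006,0,0,0],[0.0075,0,0,0],[0.0085,0,0,0],[0.0095,0,0,0],[0.0102,0,0,0],[0.0108,0,0,0],[0.0114,0,0,0],[0.0119,0,0,0],[0.0124,0,0,0],[0.0127,0,0,0],[0.0127,0,0,0]]]'
python3 -m inch '[[[-0.004,0,0,0],[-0.006,0,-0.02,0],[-0.006,0,-0.06,0],[-0.006,0,-0.11,0],[-0.006,0,-0.16,0],[-0.006,0,-0.21,0],[-0.006,0,-0.26,0],[-0.006,0,-0.30,0],[-0.006,0,-0.30,0],[-0.006,0,-0.30,0],[-0.006,0,-0.30,0],[-0.006,0,-0.30,0]]]'
python3 - <<'E'
from ptr import *
f=snap("wrist","p3");o=arm.observe();print(o["tool_pos"],o["tcp_rot"],o["q"].round(1))
E=np.array(f["extrinsics"]);A=np.array([.591,-.1534,.015]);c=(A-E[:3,3])@E[:3,:3];p=np.array(f["camera_matrix"])@(c/c[2]);print(p)
ptr(f,dotnear=(int(p[0]),int(p[1])))
x,y=int(p[0])-130,int(p[1])-70
cv2.imwrite("pics/p3c.png",cv2.resize(f["pixels"][y:y+140,x:x+180,::-1],None,fx=4,fy=4,interpolation=cv2.INTER_CUBIC));print(x,y)
E
```

```text
t: 23.9
tool_pos: [0.5714, -0.2169, 0.0383]
tcp_rot: [180.0, 0.0, 138.5]
wrist_force: [-0.0, 0.1, 1.5]
finger_gap: 0.005
grip_force: 0.0
t: 25.1
tool_pos: [0.5615, -0.2082, 0.0376]
tcp_rot: [180.0, -0.0, 138.5]
wrist_force: [1.1, -1.2, 0.7]
finger_gap: 0.003
grip_force: 0.3
t: 26.3
tool_pos: [0.5653, -0.2119, 0.3354]
tcp_rot: [-180.0, -0.2, 138.5]
wrist_force: [-0.1, 0.4, -0.3]
finger_gap: 0.006
grip_force: 0.0
[ 0.56542748 -0.21193119  0.33557286] [-179.95840935   -0.21810346  138.49016369] [-31.1  18.1  67.5  -0.   94.6 -79.6]
[370.18558283 184.4465901    1.        ]
piv (261.0, 188.5) 11.1 272 [ 0.5028 -0.2546  0.049 ] dot [ 0.5908 -0.1535  0.015 ] 158 dist 0.134 dot ang 48.95
bar n 557 48.74 axis offset -0.0017 tip [ 0.5691 -0.171   0.045 ] 36 tip ang 51.55 tip r 0.1067
bar line misses dot by -0.0012
240 114
```

View pics/p3c.png

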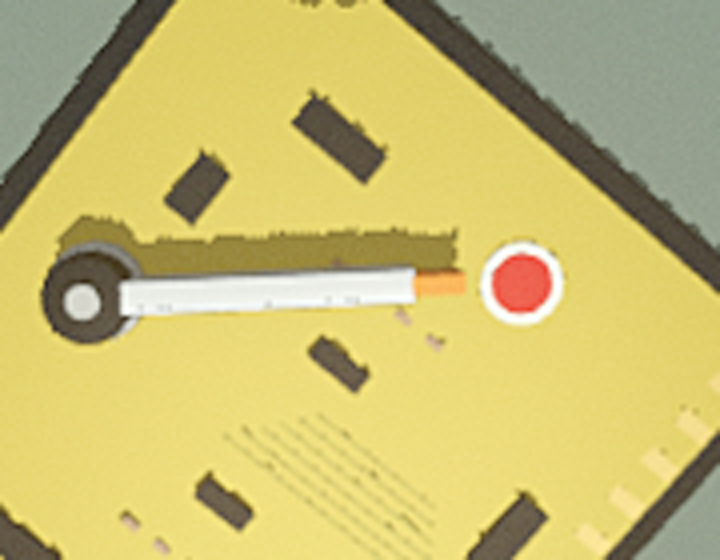

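The crop shows the arm's centreline from (130,298) to (450,283) and the dot at (522,284); I check this with heights and another view.

```bash
python3 - <<'E'
from ptr import *
f=load("p3");E=np.array(f["extrinsics"]);print("cam",E[:3,3].round(3))
g=lambda x,y,z:plane(f,(240+(x-1.5)/4,114+(y-1.5)/4),z)[0]
a,b,t,d,p,ho=g(130,298.5,.045),g(410,285.5,.045),g(450,283.5,.045),g(522,284,.015),g(83,301,.049),g(87,297,.045)
for q in (b,t):
  v=(q-a)[:2];v/=np.linalg.norm(v);n=np.array([-v[1],v[0]]);print("ang",np.degrees(np.arctan2(v[1],v[0])).round(2),"dot miss",((d-a)[:2]@n).round(4),"piv miss",((p-a)[:2]@n).round(4),((ho-a)[:2]@n).round(4))
for n in ("scene","side"):
  f=snap(n,"p3"+n);dn=(276,290) if n=="scene" else (336,212)
  # board-plane check
  try: ptr(f,pv=(.508,-.254),dotnear=dn)
  except Exception as e: print(n,e)
x=load("p3scene")["pixels"][220:400,140:340,::-1];cv2.imwrite("pics/p3s.png",cv2.resize(x,None,fx=3,fy=3,interpolation=cv2.INTER_CUBIC))
E
```

```text
cam [ 0.511 -0.164  0.5  ]
ang 51.1 dot miss -0.0045 piv miss 0.0004 0.0011
ang 51.13 dot miss -0.0046 piv miss 0.0004 0.0011
piv (212.15591430664062, 286.6290283203125) 6.3 100 [ 0.5084 -0.2594  0.049 ] dot [ 0.5907 -0.1546  0.015 ] 45 dist 0.1334 dot ang 51.85
bar n 216 50.46 axis offset -0.002 tip [ 0.575  -0.1764  0.045 ] 48 tip ang 51.23 tip r 0.1065
bar line misses dot by 0.0013
piv (371.4565124511719, 190.80435180664062) 3.5 23 [ 0.504  -0.2497  0.049 ] dot [ 0.595  -0.1558  0.015 ] 9 dist 0.1308 dot ang 45.92
bar n 95 49.11 axis offset -0.0031 tip [ 0.5704 -0.1623  0.045 ] 21 tip ang 52.74 tip r 0.1098
bar line misses dot by -0.0104
```

```bash
python3 -m inch '[[[-0.025,0.018,0.03,0],[-0.053,0.036,0.06,0],[-0.053,0.036,0.10,0],[-0.053,0.036,0.10,0],[-0.053,0.036,0.10,0],[-0.053,0.036,0.10,0],[-0.053,0.036,0.10,0],[-0.053,0.036,0.10,0],[-0.053,0.036,0.10,0]]]'
python3 - <<'E'
from ptr import *
f=snap("wrist","p4");E=np.array(f["extrinsics"]);print(E[:3,3].round(3))
def px(A):
    c=(np.array(A)-E[:3,3])@E[:3,:3];return (np.array(f["camera_matrix"])@(c/c[2]))[:2]
print("nadir",px([*E[:2,3],0]),"piv",px([.503,-.254,.049]),"dot",px([.591,-.1534,.015]))
x,y=px([.55,-.20,.03]).astype(int)-[100,75];x=max(x,0);y=max(y,0);print(x,y)
cv2.imwrite("pics/p4c.png",cv2.resize(f["pixels"][y:y+150,x:x+200,::-1],None,fx=4,fy=4,interpolation=cv2.INTER_CUBIC))
E
```

```text
t: 27.35
tool_pos: [0.6298, -0.2206, 0.2392]
tcp_rot: [180.0, 0.1, 138.5]
wrist_force: [-0.4, 0.4, 0.1]
finger_gap: 0.002
grip_force: 0.0
[ 0.575 -0.173  0.404]
nadir [321.72250639 139.32584599] piv [202.06824412 139.71898303] dot [347.1691525  138.81045729]
183 64
```

View pics/p4c.png

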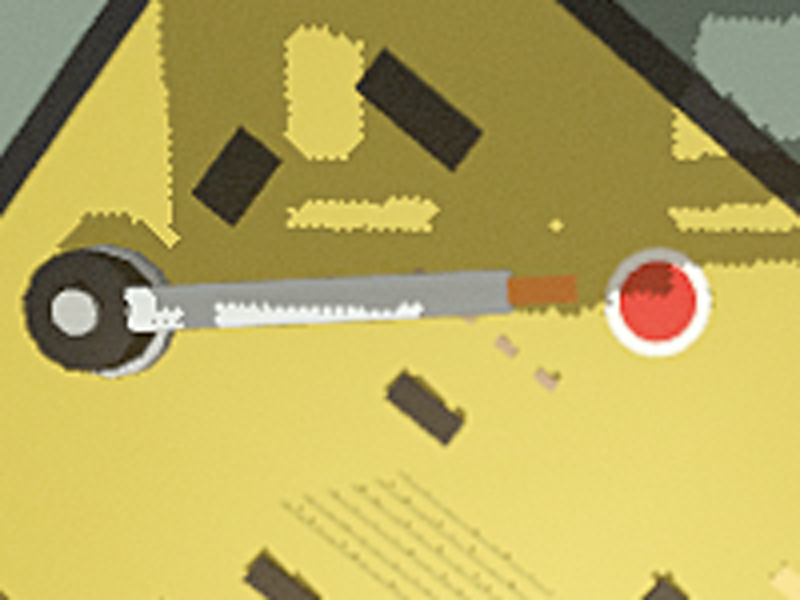

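The crop shows the arm line from (75,311) to tip (543,290) reaching y≈285 at the dot column, dot at (658,302): an overshoot of about 1.7°. I push back clockwise.

```bash
python3 -m inch '[[[0.045,-0.017,0,-0.5],[0.09,-0.034,0,-0.5],[0.096,-0.034,0.01,-0.5],[0.096,-0.034,0.05,-0.5],[0.096,-0.034,0.09,-0.5],[0.096,-0.034,0.13,-0.5],[0.096,-0.034,0.16,-0.5],[0.096,-0.034,0.18,-0.5],[0.096,-0.034,0.195,-0.5],[0.096,-0.034,0.203,-0.5],[0.096,-0.034,0.203,-0.5],[0.096,-0.034,0.203,-0.5]]]'
python3 -m inch '[[[-0.003,0,0,0],[-0.005,0,0,0],[-0.0065,0,0,0],[-0.0075,0,0,0],[-0.008,0,0,0],[-0.0085,0,0,0],[-0.009,0,0,0],[-0.0093,0,0,0],[-0.0096,0,0,0],[-0.0098,0,0,0],[-0.01,0,0,0],[-0.01,0,0,0]]]'
python3 -m inch '[[[0.004,0,0,0],[0.006,0,-0.02,0],[0.006,0,-0.06,0],[0.006,0,-0.11,0],[0.006,0,-0.16,0],[-0.03,0.015,-0.20,0],[-0.07,0.034,-0.203,0],[-0.086,0.034,-0.203,0],[-0.086,0.034,-0.203,0],[-0.086,0.034,-0.203,0],[-0.086,0.034,-0.203,0],[-0.086,0.034,-0.203,0]]]'
cat > p4.py <<'E'
from ptr import *
import sys
f=snap("wrist",sys.argv[1]) if len(sys.argv)>1 else load("p4");im=f["pixels"];hsv=cv2.cvtColor(im,cv2.COLOR_RGB2HSV)
C=cloud(f);P=plane(f,np.argwhere(np.ones((480,640)))[:,::-1],.045).reshape(480,640,3)
pv=np.array([.503,-.254]);d=np.hypot(P[...,0]-pv[0],P[...,1]-pv[1])
an=np.degrees(np.arctan2(P[...,1]-pv[1],P[...,0]-pv[0]))
bar=((hsv[...,1]<60)|((hsv[...,0]<18)&(hsv[...,0]>5)&(hsv[...,1]>150)))&(d>.03)&(d<.112)&(abs(an-50)<14)&(hsv[...,2]>90)
bar=cv2.morphologyEx(bar.astype(np.uint8),cv2.MORPH_OPEN,np.ones((3,3)))
q=P[bar>0][:,:2];l=cv2.fitLine(q.astype(np.float32),cv2.DIST_HUBER,0,.01,.01).ravel();l[:2]*=np.sign(l[0])
r=cv2.inRange(hsv,(0,120,60),(5,255,255))|cv2.inRange(hsv,(175,120,60),(180,255,255))
D0=np.hypot(*(plane(f,np.argwhere(r>=0)[:,::-1],.015)[:,:2]-[.591,-.1534]).T).reshape(480,640)
v,u=np.nonzero((r>0)&(D0<.02));c=cv2.minEnclosingCircle(np.c_[u,v].astype(np.float32));dot=plane(f,c[0],.015)[0,:2]
n=np.array([-l[1],l[0]]);print("bar px",bar.sum(),"ang",np.degrees(np.arctan2(l[1],l[0])),"dot",dot,c,"dot is CCW of line by",(dot-l[2:])@n,"pivot",(pv-l[2:])@n)
if len(sys.argv)>1: cv2.imwrite("pics/"+sys.argv[1]+"c.png",cv2.resize(im[64:214,183:383,::-1],None,fx=4,fy=4,interpolation=cv2.INTER_CUBIC))
E
python3 p4.py; python3 p4.py p5
```

```text
t: 28.6
tool_pos: [0.5357, -0.1826, 0.0354]
tcp_rot: [180.0, 0.1, 139.0]
wrist_force: [-0.3, -0.0, 0.1]
finger_gap: 0.004
grip_force: 0.0
t: 29.8
tool_pos: [0.5427, -0.1888, 0.0346]
tcp_rot: [180.0, -0.0, 139.0]
wrist_force: [-0.1, 1.3, 0.2]
finger_gap: 0.006
grip_force: 0.2
t: 31.0
tool_pos: [0.629, -0.219, 0.2378]
tcp_rot: [-180.0, -0.0, 139.0]
wrist_force: [0.0, -0.7, 0.1]
finger_gap: 0.006
grip_force: 0.0
bar px 905 ang 51.15892 dot [ 0.59068327 -0.15356977] ((346.78125, 138.890625), 9.661417961120605) dot is CCW of line by -0.003851931191099211 pivot 0.001457485256806022
bar px 876 ang 49.749527 dot [ 0.59072573 -0.15342405] ((347.04412841796875, 141.43382263183594), 9.78223705291748) dot is CCW of line by -0.00047552778877092477 pivot 0.001493968320516767
```

View pics/p5c.png

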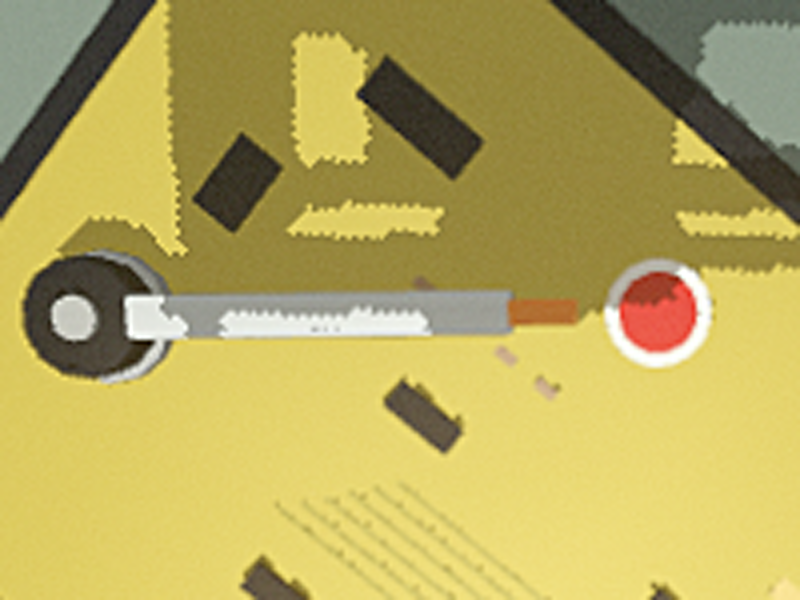

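The crop shows the arm from hub (75,317) to tip (543,312), pointing at y≈311 against the dot's 313: about 0.5 mm off, good. Next is a check of the carousel with the camera above the arrow line.

```bash
python3 -m inch '[[[0.033,0.033,-0.04,0],[0.066,0.066,-0.06,0],[0.1,0.097,-0.06,0],[0.133,0.13,-0.06,0],[0.166,0.162,-0.06,0],[0.2,0.194,-0.06,0],[0.23,0.225,-0.06,0],[0.25,0.241,-0.06,0],[0.25,0.241,-0.06,0],[0.25,0.241,-0.06,0],[0.25,0.241,-0.06,0],[0.25,0.241,-0.06,0]]]'
python3 - <<'E'
from chk import *
import sys
f=snap("wrist","c1");E=np.array(f["extrinsics"]);print(E[:3,3].round(3))
def px(A):
    c=(np.array(A)-E[:3,3])@E[:3,:3];return (np.array(f["camera_matrix"])@(c/c[2]))[:2]
a=px([.6015,.109,.003]);print("arrow",a,"hub",px([.492,.234,.062]));chk(f,(int(a[0]),int(a[1])))
h=axis_cap(f)[0];k=px([.568,.148,.05]);b=blob(f,(0,150,60),(5,255,255),(int(k[0]),int(k[1])),30)[0];d=plane(f,b[1],.056)[0]-h;print("relay ang",np.degrees(np.arctan2(d[1],d[0])),np.hypot(*d[:2]))
x,y=max(int(k[0])-70,0),0
cv2.imwrite("pics/c1c.png",cv2.resize(f["pixels"][0:240,x:x+150,::-1],None,fx=2.5,fy=2.5,interpolation=cv2.INTER_CUBIC));print(x)
E
```

```text
t: 32.25
tool_pos: [0.5996, 0.1249, 0.2977]
tcp_rot: [-180.0, 0.0, 138.9]
wrist_force: [-0.4, -0.1, 0.6]
finger_gap: 0.005
grip_force: 0.0
[0.544 0.172 0.462]
arrow [313.75571594 211.3441976 ] hub [334.33798107  54.54298054]
axis [0.494  0.2332 0.062 ] arrow [0.6015 0.109  0.003 ] 373 dist 0.1642 ang -49.11 spoke err 0.59
relay ang -50.15778481986661 0.11316797373094295
249
```

View pics/c1c.png

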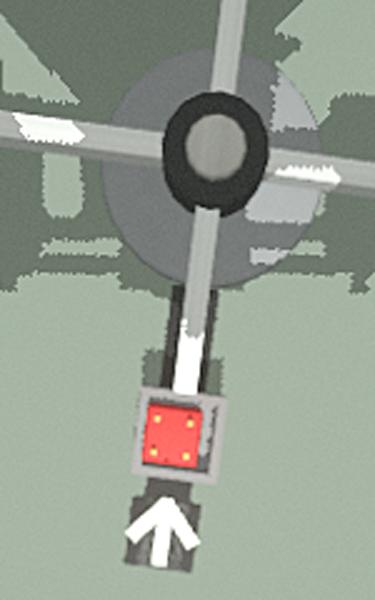

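The crop shows the cup centre at (180,434), about 1 mm off the line from the foot centre to the arrow (x≈177 there), so it is centred well enough.

```bash
python3 -c "
from rig import arm
print(arm.close_job())"
```

```text
the job is handed in; nothing more can be done
None
```

The job is handed in with no verdict returned: the red relay's cup measures about 1 mm off the arrow line and the pointer about 0.5 mm off the red dot's middle, no contact other than the intended pushes was seen, but I viewed 11 pictures, one over the limit of 10.

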